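# Push a shelf label holder home behind the shelf lip and hold it there

### The job

One bin on the little bench shelf still has no label holder in front of it. Lift the label holder out of its cavity in the moulded tray, push its tongue down behind the shelf's front lip, card side facing outward and centred on that bin, until its shoulders sit flush on the lip. The tongue has an adhesive strip, so keep pressing the holder down firmly (about 10 N) and finish while still pressing it home - do not let go; leave the blanking strips, the pot and the screwdriver where they are.

Things in the scene. Friction and masses are not known exactly. Their poses are not given: they have to be found in the camera images.
- holder_grip (a point): Where to grasp the loose label holder (grey plastic, about 60 g, 72 mm tall, the only tall part in the tray): mid-width, mid-thickness, 46 mm above the underside of its tongue, 30 mm above its shoulders, 26 mm below its top. Grasp from above across the ticket frame's 10 mm thickness (70 mm wide, the top 51 mm of the holder). Axes: -x out of the card side, y along the width, z up.
- holder_face (a point): Point on the holder's card side (a white card shows on this side only), 5 mm in front of its mid-plane, 30 mm above the underside of its tongue; same axes. Below the ticket frame is a flange 18 x 70 mm, 5 mm high, whose underside is the shoulders; below that the tongue, 5 mm thick, 56 mm wide, 16 mm deep, with a rounded foot.
- tray: Fixed black moulded tray, 180 x 120 x 26 mm plus a 3 mm rim; origin centre of underside, z up. Cavities at x = -50, 0, +50 mm, long in y: a recess 22 x 74 mm, 5 mm deep, for the flange, and below it a slot 9 x 61 mm for the tongue. The holder stands upright in one, shoulders 21 mm above the work surface, axes parallel to the tray's; blanking strips stand in the other two.
- strip_a: A loose low blanking strip standing in a tray cavity (same tongue and flange as the holder but no ticket frame; its top stands 4 mm above the tray). Origin at the underside of its tongue. Leave it there.
- strip_b: The other blanking strip, alike.
- shelf: Fixed bench riser shelf: grey deck 190 x 370 mm, top 70 mm above the work surface, blue legs. Origin on the work surface below its middle; -x points to its front (away from the robot), y along the front edge. Along the whole front edge runs a rigid aluminium channel, open upward, between the deck's edge (x = -90 mm) and the lip (inner face x = -99 mm).
- channel_mid (a point): Middle of the channel's mouth, at deck height (70 mm), half-way along its length; axes as the shelf. The channel is 9 mm wide and 20 mm deep; the lip is 3 mm thick, level with the deck. With the tongue in it and fully home, the holder's shoulders rest on lip and deck edge, and holder_grip is 100 mm above the work surface. It presses against rigid stops: no spring.
- bin_new: The blue bin with NO label holder in front, fixed on the deck in one of three places 115 mm apart. 120 mm deep, 90 wide, 60 tall; its front is 50 mm behind the deck's edge. Origin centre of underside, axes parallel to the shelf's: the holder belongs at this bin's y = 0, x = -114.5 mm. The two other bins are alike but have their holders in the channel, 56 mm high above the lip.
- pot: A loose white lidded pot, 52 mm across and 45 mm tall, on the bench. Origin at the centre of its underside. Leave it alone.
- driver: A loose screwdriver about 160 mm long lying on the bench along its own x, red handle to -x. Leave it alone.
There are look-alikes about, which are no part of the job. Of the things that look like the part that bears holder_grip, the smallest one is meant.

How it is judged:
On the way:
1. the holder is lifted out of its cavity in the gripper, its tongue clear above the tray (z of holder_grip in the frame of tray above 0.08 m and contact force between the fingers and holder above 1 N), for 0.2 s.
At the end, for the whole second after the job is handed in: The holder's tongue is in the channel behind the lip, shoulders within 2.5 mm of flush, upright within 0.1 rad, card side outward, within 12 mm of the middle of the unlabelled bin, and the gripper still bears on it so that it presses on the shelf with 4 to 40 N (z of holder_grip in the frame of shelf below 0.1025 m and x of holder_grip in the frame of shelf between -0.1015 and -0.0875 m and x of holder_face in the frame of shelf below -0.0945 m and y of holder_grip in the frame of bin_new between -0.012 and 0.012 m and angle between holder_grip's own z axis and vertical below 0.1 rad and contact force between holder and shelf between 4 and 40 N and contact force between the fingers and holder above 2 N and linear speed of holder below 0.02 m/s); the arm keeps its last pose, push and grip.
It fails at once if a blanking strip, the pot or the screwdriver is moved by more than 20 mm (distance of any of strip_a, strip_b, pot, driver from where it was at the start of the episode above 0.02 m).
It also fails if it takes over 45 s, if anything falls off the work surface, if the arm or the gripper's body presses on something with over 40 N, if the wrist force passes 120 N, or if a joint passes its speed limit or range.

### The arm

A 6-joint arm with a two-finger parallel gripper is mounted at the origin on the work surface. World frame = base frame: x ahead of the robot, y to its left, z up, the work surface at z = 0. Lengths are in m, angles in rad, forces in N, time in s.
With the tool pointing down it reaches from about 0.35 to 0.775 m from the base axis. Payload 5.5 kg.
Tool frame: the origin (TCP) lies at the very end of the fingers, on their centre line; the grasp point (between the pads) lies 19 mm behind it (arm.grasp_offset is the distance from the TCP to the grasp point, in m); z points along the fingers, y is the direction in which the jaws open and shut (so a half turn about z gives the same grasp; the last joint's range is limited). The gripper opens to 85 mm and grips with 20 to 120 N. Pads are 22 mm wide; open, the fingers measure 114 mm over their backs; the gripper's body (76 mm by 85 mm) begins 54 mm behind the grasp point. The pads swing forward as they close: fully open they stand 13 mm farther back than shut.
Start: joints at [-1.363, 0.313, 0.046, 1.304, 0, 1.431], TCP at [0.196, -0.541, 0.231] pointing down, gripper open.
Joint ranges: [-2.76, 2.76], [-0.86, 1.69], [-1.03, 1.26], [-2.2, 2.34], [-1.47, 1.5], [-3.14, 3.14]. Speed limits (rad/s): [2.57, 2.57, 3.14, 3.14, 3.14, 3.14].

### API

Orientations are given as a rotation vector (axis times angle).
In Python, from rig import arm, eyes, spot_in gives the robot as it stands. The module is installed in compiled form; this text tells all that it offers.
- The arm moves only by the tool send_rows, never from a script. Its argument "targets" is a list of rows, each a list of 7 numbers: the turn, a rotation vector about the tool's x, y, z in units of 6 degrees (1.0 is 6 degrees), then the shift along the tool's x, y, z in units of 30 mm (1.0 is 30 mm), then the closure, from -1 (fully open) to 1 (shut). In form: [[wx, wy, wz, dx, dy, dz, jaw], ...]. A call has 1 to 20 rows; each row shifts and turns the pose as measured when the row begins, along the tool's axes as they then stand; what a row does not reach is not made up. A row lasts 1/10 s, in which the tool goes at most 50 mm and 8.59 degrees, less where a joint would pass 70% of its speed; a pose out of reach is approached as far as the arm can. A call is refused whole if a number of a shift passes 1 or a number of a turn 1, either way. A call with a gripper value outside its range is refused whole. The fingers move at their own pace and stop on an object; "grip_force" is the grip in N (left out, the last holds). Time passes only in rows, so rows that do not move let the fingers close. It gives the time, the measured TCP pose, the force and the opening at its end, in the units of the state.
- arm.observe(): the state, without advancing time (a new reading comes with each control period).
- eyes.capture(name): name is "side" or "top"; returns the picture (420x560x3 uint8, red, green, blue); there is no depth.
- eyes.camera_model(name): a dict with "fx", "fy", "cx", "cy" (pixels), "R" (3x3) and "t" (3): a world point X has camera coordinates R X + t. Camera axes: x right, y down, z forward; pixel columns grow to the right and rows downward; lengths in m; the calibration is good to about 2 mm. A picture is of the moment at which its call begins. camera_model takes no time and is no camera call.
- arm.hand_in(): hands the job in, once; it reports no verdict.
Trained networks look in the newest picture that a camera, given by its name, has taken for a name from the list of things; names that differ only in an ending like _2 or _b are one class to them, and where a whole thing is asked for, a point or a joint stands for the part that bears it (a point fixed in the world has none). Each returns a list of dicts, best first, with "confidence" (0 to 1); they miss things now and then, are a little off and sometimes report something else, mostly with a low value. They report only what shows in the picture. A call takes as long as a camera call. They do not tell look-alikes from the thing itself.
- spot_in(camera, target): "position" ([x, y, z] in m, in the coordinates of the camera as it stood for that picture, good to about 4 mm: the middle of the surface that is visible of it).
The state is a dict: "time_s": time; "q": joint angles; "joint_velocities": joint speeds; "effort": joint torques, N m; "tool_pos": TCP position; "tcp_rot": TCP orientation; "force": force on the tool from outside, world axes, zero at the start; "ft_torque": the same for the moment, N m; "grip_width": opening from 0.0 (shut) to 1.0 (fully open).
Only numpy, scipy, OpenCV 4.12 (cv2) and the standard library are available. Lean on these libraries where they do the work, as an engineer would, in place of code of your own. Each camera call takes 0.05 s, during which the arm holds its last target. There are 200 camera calls.

## Working session

There is one attempt and no reset: what is moved stays moved. The work goes in short steps, Python scripts to look and compute and a tool call to move; the robot and the scene stay as the last step left them, time stands still between calls to the robot, and variables do not carry over. Pictures are saved under pics/ and viewed, about 8 in all and at most 12, crops included, and the job is handed in when it is done.

Besides the shell and the picture viewer there is one more tool, called as name([rows], argument=value, ...), one row to a line, values as JSON. send_rows: Moves the arm, as the interface text tells. Its arguments: {"type":"object","properties":{"targets":{"type":"array","items":{"type":"array","items":{"type":"number"}}},"grip_force":{"type":"number"}},"required":["targets"]}

```bash
mkdir -p pics
cat > h.py <<'E'
from rig import arm, eyes, spot_in
import numpy as np, cv2
from scipy.spatial.transform import Rotation as Rn
def cap(n,f):
    im=eyes.capture(n); cv2.imwrite('pics/'+f,cv2.cvtColor(im,cv2.COLOR_RGB2BGR)); return im
def cam(n):
    m=eyes.camera_model(n); return m,np.array(m['R']),np.array(m['t'])
def w(n,p):
    m,R,t=cam(n); return R.T@(np.array(p)-t)
def px2w(n,u,v,z):
    m,R,t=cam(n); d=R.T@np.array([(u-m['cx'])/m['fx'],(v-m['cy'])/m['fy'],1]); c=-R.T@t
    return c+d*(z-c[2])/d[2]
def w2px(n,X):
    m,R,t=cam(n); p=R@np.array(X)+t; return np.array([m['fx']*p[0]/p[2]+m['cx'],m['fy']*p[1]/p[2]+m['cy']])
E
python3 - <<'E'
from h import *
np.set_printoptions(precision=4,suppress=True)
for n in('top','side'):
    cap(n,n+'1.png'); m,R,t=cam(n); print(n,'pos',-R.T@t,'fwd',R[2],m['fx'])
    for o in ('holder_grip','tray','shelf','bin_new','pot','driver','strip_a'):
        for d in spot_in(n,o): print(o,round(d['confidence'],2),w(n,d['position']))
print(arm.observe())
E
```

```text
top pos [ 0.254  -0.074   1.4769] fwd [ 0.188   0.0001 -0.9822] 496.3173419560097
holder_grip 0.89 [ 0.2904 -0.3684  0.0987]
holder_grip 0.63 [ 0.3715 -0.1506  0.0976]
holder_grip 0.51 [ 0.44   -0.3085  0.0703]
tray 0.6 [ 0.4858 -0.3087  0.0267]
tray 0.54 [ 0.5391 -0.3213  0.0277]
shelf 0.75 [0.5292 0.1211 0.0674]
bin_new 0.88 [0.4659 0.1471 0.0901]
pot 0.48 [0.7387 0.2188 0.0428]
pot 0.36 [ 0.7769 -0.098   0.0224]
driver 0.79 [ 0.775  -0.0986  0.024 ]
strip_a 0.72 [ 0.489  -0.3128  0.0284]
strip_a 0.55 [ 0.5414 -0.3191  0.0329]
side pos [ 0.2632 -0.7648  1.0257] fwd [ 0.231   0.5677 -0.7902] 511.8672861041629
holder_grip 0.9 [ 0.4336 -0.3134  0.0635]
holder_grip 0.67 [ 0.285  -0.3848  0.0847]
holder_grip 0.62 [ 0.3645 -0.1557  0.0684]
tray 0.73 [ 0.4813 -0.3284  0.0261]
shelf 0.92 [0.5138 0.0154 0.0759]
shelf 0.32 [ 0.7819 -0.1095  0.0192]
bin_new 0.84 [0.4629 0.1695 0.1095]
pot 0.52 [0.7365 0.2156 0.0419]
driver 0.57 [ 0.7792 -0.1131  0.0212]
strip_a 0.63 [ 0.4891 -0.3199  0.0309]
strip_a 0.52 [ 0.5364 -0.3253  0.031 ]
{'time_s': 0.8, 'q': array([-1.3626,  0.3131,  0.0461,  1.3036, -0.    ,  1.4312]), 'joint_velocities': array([-0.0001,  0.0018,  0.0007, -0.0024, -0.0001,  0.0007]), 'effort': array([ -0.0012, -48.0389,  29.8795,  -0.0002,  -0.0001,  -0.    ]), 'tool_pos': array([ 0.196 , -0.5406,  0.2314]), 'tcp_rot': array([ 3.094 ,  0.5435, -0.    ]), 'force': array([ 0.4241,  0.5836, -0.996 ]), 'ft_torque': array([-0.0288,  0.0036,  0.0486]), 'grip_width': 1.002540194943206}
```

View pics/top1.png

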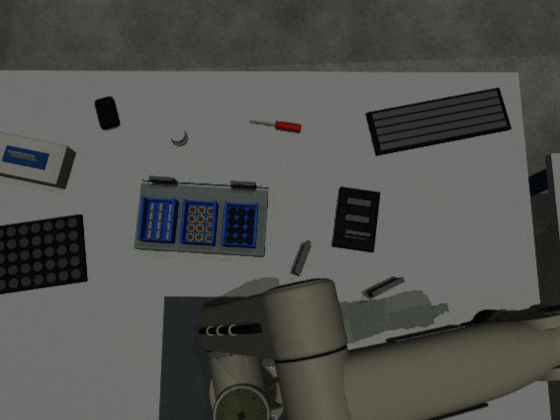

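View pics/side1.png

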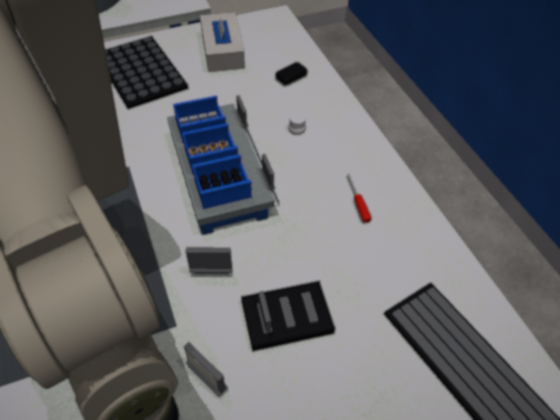

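Run:
```python
import cv2,numpy as np
t=cv2.imread('pics/top1.png'); s=cv2.imread('pics/side1.png')
def c(im,x,y,wd,h,k): return cv2.resize(im[y:y+h,x:x+wd],None,fx=k,fy=k,interpolation=cv2.INTER_CUBIC)
a=c(t,120,165,160,100,5); cv2.imwrite('pics/tshelf.png',a)
b=np.hstack([c(s,235,275,105,80,4)[:320,:400],c(t,325,178,66,80,6)[:320*1,:396] if 0 else cv2.resize(c(t,325,178,66,80,4),(400,320)[0:2] if 0 else (264,320))])
b=np.vstack([np.clip(b.astype(float)*2.,0,255).astype(np.uint8), np.clip(cv2.resize(s[90:230,160:290],(664,280) if 0 else (260,280)).astype(float)*1.5,0,255).astype(np.uint8).repeat(1,1) if 0 else np.zeros((1,664,3),np.uint8)])
cv2.imwrite('pics/tray.png',b)
```

```text
(no output)
```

View pics/tshelf.png

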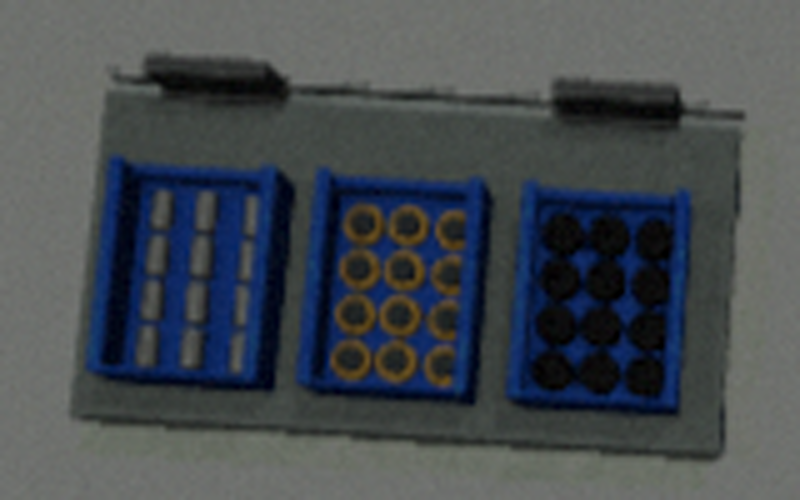

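View pics/tray.png

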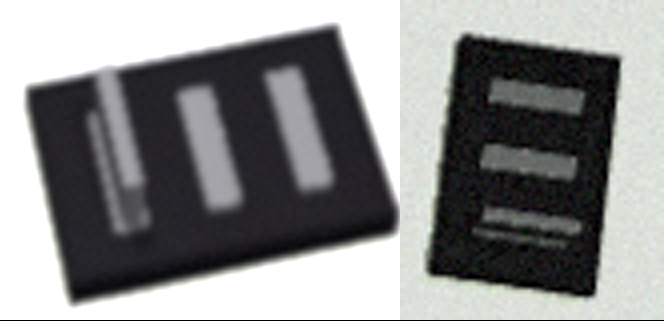

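Run:
```python
from h import *
np.set_printoptions(precision=4,suppress=True)
def P(pts,off,k,z,n='top'): return np.array([px2w(n,off[0]+a/k-.5*(1-1/k),off[1]+b/k-.5*(1-1/k),z) for a,b in pts])
def rep(name,Q):
    f=(Q[0]-Q[1]); b=(Q[2]-Q[3]); s=(Q[0]-Q[2]);r=Q[1]-Q[3]
    ang=lambda v:np.degrees(np.arctan2(v[1],v[0]))
    print(name,Q.mean(0),'len',[np.linalg.norm(x).round(4) for x in(f,b,s,r)],'ang',ang(f)-90,ang(b)-90,ang(s),ang(r))
rep('deck',P([(107,92),(740,128),(72,415),(722,455)],(120,165),5,.07))
rep('bin',P([(318,168),(488,182),(298,385),(472,398)],(120,165),5,.13))
rep('tray',P([(60,36),(220,58),(28,272),(195,296)],(325,178),4,.029))
Q=P([(90,80),(184,91),(81,146),(178,159),(84,207),(181,220)],(325,178),4,.03); print(Q)
H=P([(84,207),(181,221),(82,219),(180,233)],(325,178),4,.077); rep('holdertop',H)
H=P([(98,68),(118,65),(123,192),(143,186)],(235,275),4,.077,'side'); print(H,H.mean(0))
# lip holders tops (z=.126): 
H=P([(147,60),(265,65),(557,82),(677,88)],(120,165),5,.126);print(H)
```

```text
deck [0.479  0.1386 0.07  ] len [np.float64(0.3689), np.float64(0.3697), np.float64(0.1884), np.float64(0.1897)] ang -3.0355050213247665 -3.2256377049542664 -2.835966200102065 -2.618168253869236
bin [0.4628 0.1381 0.13  ] len [np.float64(0.0946), np.float64(0.0952), np.float64(0.1208), np.float64(0.1199)] ang -4.495562396385438 -3.9868054793766277 -2.8786542139347664 -2.6063567498774045
tray [ 0.488  -0.3115  0.029 ] len [np.float64(0.1202), np.float64(0.1227), np.float64(0.1789), np.float64(0.1793)] ang -7.752649518207974 -7.928698395366666 -8.611116577736794 -7.802774014740364
[[ 0.5511 -0.2863  0.03  ]
 [ 0.5431 -0.3559  0.03  ]
 [ 0.5012 -0.2785  0.03  ]
 [ 0.4919 -0.3499  0.03  ]
 [ 0.4558 -0.2797  0.03  ]
 [ 0.4465 -0.3507  0.03  ]]
holdertop [ 0.4401 -0.3067  0.077 ] len [np.float64(0.0694), np.float64(0.07), np.float64(0.0087), np.float64(0.0086)] ang -8.018812786635735 -7.925623467870395 -10.573666789204824 -6.47113564304087
[[ 0.441  -0.2738  0.077 ]
 [ 0.4514 -0.2759  0.077 ]
 [ 0.4281 -0.344   0.077 ]
 [ 0.4386 -0.3445  0.077 ]] [ 0.4398 -0.3096  0.077 ]
[[ 0.5886  0.2813  0.126 ]
 [ 0.5861  0.2151  0.126 ]
 [ 0.5771  0.0515  0.126 ]
 [ 0.574  -0.0157  0.126 ]]
```

```bash
cat >> h.py <<'E'
def plan(pos,yaw,n,jaw,extra=0):
    """rows from the measured pose to TCP pos (tool down, tool x at yaw deg)"""
    s=arm.observe(); p=np.array(s['tool_pos']); R=Rn.from_rotvec(s['tcp_rot'])
    T=Rn.from_euler('z',yaw,degrees=True)*Rn.from_euler('x',180,degrees=True)
    rv=(R.inv()*T).as_rotvec(); dp=(np.array(pos)-p)/n
    print('at',p.round(4),'turn deg',np.degrees(rv).round(2),'dp',np.round(dp*n,4),'F',np.round(s['force'],1),'q',np.round(s['q'],2),'grip',round(s['grip_width'],3),'t',round(s['time_s'],2))
    rows=[[*np.round(np.degrees(rv)/n/6,2),*np.round((R*Rn.from_rotvec(rv*i/n)).inv().apply(dp)/.03,2),jaw] for i in range(n)]
    print(str([[float(x) for x in r] for r in rows]).replace('-0.0,','0,').replace(' ',''))
E
python3 -c "
from h import *
plan([.4395,-.3065,.13],82,16,-1)"
```

```text
at [ 0.196  -0.5406  0.2314] turn deg [ 1.000e-02  1.000e-02 -6.207e+01] dp [ 0.2435  0.2341 -0.1014] F [ 0.4  0.6 -1. ] q [-1.36  0.31  0.05  1.3  -0.    1.43] grip 1.003 t 0.8
[[0.0,0.0,-0.65,0.64,-0.29,0.21,-1.0],[0.0,0.0,-0.65,0.66,-0.24,0.21,-1.0],[0.0,0.0,-0.65,0.68,-0.2,0.21,-1.0],[0.0,0.0,-0.65,0.69,-0.15,0.21,-1.0],[0.0,0.0,-0.65,0.7,-0.1,0.21,-1.0],[0.0,0.0,-0.65,0.7,-0.06,0.21,-1.0],[0.0,0.0,-0.65,0.7,-0.01,0.21,-1.0],[0.0,0.0,-0.65,0.7,0.04,0.21,-1.0],[0.0,0.0,-0.65,0.7,0.09,0.21,-1.0],[0.0,0.0,-0.65,0.69,0.13,0.21,-1.0],[0.0,0.0,-0.65,0.68,0.18,0.21,-1.0],[0.0,0.0,-0.65,0.67,0.23,0.21,-1.0],[0.0,0.0,-0.65,0.65,0.27,0.21,-1.0],[0.0,0.0,-0.65,0.63,0.31,0.21,-1.0],[0.0,0.0,-0.65,0.61,0.36,0.21,-1.0],[0.0,0.0,-0.65,0.58,0.4,0.21,-1.0]]
```

send_rows([
  [0, 0, -0.65, 0.64, -0.29, 0.1, -1],
  [0, 0, -0.65, 0.66, -0.24, 0.1, -1],
  [0, 0, -0.65, 0.68, -0.2, 0.1, -1],
  [0, 0, -0.65, 0.69, -0.15, 0.1, -1],
  [0, 0, -0.65, 0.7, -0.1, 0.1, -1],
  [0, 0, -0.65, 0.7, -0.06, 0.1, -1],
  [0, 0, -0.65, 0.7, -0.01, 0.1, -1],
  [0, 0, -0.65, 0.7, 0.04, 0.1, -1],
  [0, 0, -0.65, 0.7, 0.09, 0.2, -1],
  [0, 0, -0.65, 0.69, 0.13, 0.2, -1],
  [0, 0, -0.65, 0.68, 0.18, 0.2, -1],
  [0, 0, -0.65, 0.67, 0.23, 0.3, -1],
  [0, 0, -0.65, 0.65, 0.27, 0.3, -1],
  [0, 0, -0.65, 0.63, 0.31, 0.3, -1],
  [0, 0, -0.65, 0.61, 0.36, 0.3, -1],
  [0, 0, -0.65, 0.58, 0.4, 0.3, -1],
], grip_force=50)

```text
time_s: 2.4
tool_pos: [0.4429, -0.2963, 0.1432]
tcp_rot: [2.319, 2.108, -0.003]
force: [-0.2, -0.4, -0.9]
grip_width: 0.999
```

```bash
python3 -c "
from h import *
plan([.4395,-.3065,.037],82,6,-1)"
```

```text
at [ 0.4429 -0.2963  0.1432] turn deg [0.27 0.39 2.55] dp [-0.0034 -0.0102 -0.1062] F [-0.2 -0.4 -0.9] q [-0.74  0.27 -0.23  1.06 -0.    0.93] grip 0.999 t 2.4
[[0.01,0.01,0.07,-0.05,-0.02,0.59,-1.0],[0.01,0.01,0.07,-0.05,-0.02,0.59,-1.0],[0.01,0.01,0.07,-0.06,-0.01,0.59,-1.0],[0.01,0.01,0.07,-0.06,-0.01,0.59,-1.0],[0.01,0.01,0.07,-0.06,-0.01,0.59,-1.0],[0.01,0.01,0.07,-0.06,-0.01,0.59,-1.0]]
```

send_rows([
  [0.05, 0.07, 0.42, -0.34, -0.1, 0.8, -1],
  [0, 0, 0, 0, 0, 0, -1],
  [0, 0, 0, 0, 0, 0, -1],
])

```text
time_s: 2.7
tool_pos: [0.4408, -0.3035, 0.1185]
tcp_rot: [-2.363, -2.068, -0.001]
force: [0.8, 1.4, 0.8]
grip_width: 1.002
```

```bash
python3 -c "
from h import *
plan([.4395,-.3065,.037],82,4,-1)"
```

```text
at [ 0.4408 -0.3035  0.1185] turn deg [-0.05 -0.11  0.38] dp [-0.0013 -0.003  -0.0815] F [0.8 1.4 0.8] q [-0.75  0.3  -0.26  1.02  0.    0.95] grip 1.002 t 2.7
[[0,0,0.02,-0.03,-0.01,0.68,-1.0],[0,0,0.02,-0.03,-0.01,0.68,-1.0],[0,0,0.02,-0.03,-0.01,0.68,-1.0],[0,0,0.02,-0.03,-0.01,0.68,-1.0]]
```

send_rows([
  [0, 0, 0.02, -0.03, -0.01, 0.68, -1],
  [0, 0, 0.02, -0.03, -0.01, 0.68, -1],
  [0, 0, 0.02, -0.03, -0.01, 0.68, -1],
  [0, 0, 0.02, -0.03, -0.01, 0.6, -1],
  [0, 0, 0, 0, 0, 0, -1],
])

```text
time_s: 3.2
tool_pos: [0.4415, -0.3103, 0.0438]
tcp_rot: [2.367, 2.054, 0.003]
force: [-0.5, 0.6, -0.0]
grip_width: 1.0
```

```bash
python3 -c "
from h import *
plan([.4395,-.3065,.037],82,1,-1)"
```

```text
at [ 0.4415 -0.3103  0.0438] turn deg [ 0.42  0.2  -0.11] dp [-0.002   0.0038 -0.0068] F [-0.5  0.6 -0. ] q [-0.76  0.37 -0.36  0.83  0.    0.95] grip 1.0 t 3.2
[[0.07,0.03,-0.02,0.12,-0.08,0.23,-1.0]]
```

Then close.

send_rows([
  [0.07, 0.03, -0.02, 0.12, -0.08, 0.23, -1],
  [0, 0, 0, 0, 0, 0, 0.3],
  [0, 0, 0, 0, 0, 0, 1],
  [0, 0, 0, 0, 0, 0, 1],
  [0, 0, 0, 0, 0, 0, 1],
  [0, 0, 0, 0, 0, 0, 1],
  [0, 0, 0, 0, 0, 0, 1],
])

```text
time_s: 3.9
tool_pos: [0.4414, -0.3084, 0.0419]
tcp_rot: [2.366, 2.057, -0.0]
force: [-2.7, -0.7, -1.3]
grip_width: 0.105
```

```bash
python3 -c "
from h import *
plan([.4395,-.3065,.15],82,6,1)"
```

```text
at [ 0.4414 -0.3084  0.0419] turn deg [0.27 0.25 0.03] dp [-0.0019  0.0019  0.1081] F [-2.7 -0.7 -1.3] q [-0.76  0.37 -0.36  0.83 -0.    0.95] grip 0.105 t 3.9
[[0.01,0.01,0.0,0.01,-0.01,-0.6,1.0],[0.01,0.01,0.0,0.01,-0.01,-0.6,1.0],[0.01,0.01,0.0,0.01,-0.01,-0.6,1.0],[0.01,0.01,0.0,0.01,-0.01,-0.6,1.0],[0.01,0.01,0.0,0.01,-0.01,-0.6,1.0],[0.01,0.01,0.0,0.01,-0.01,-0.6,1.0]]
```

send_rows([
  [0, 0, 0, 0, 0, -0.4, 1],
  [0, 0, 0, 0, 0, -0.6, 1],
  [0, 0, 0, 0, 0, -0.6, 1],
  [0, 0, 0, 0, 0, -0.8, 1],
  [0, 0, 0, 0, 0, -0.8, 1],
  [0, 0, 0, 0, 0, -0.8, 1],
  [0, 0, 0, 0, 0, -0.8, 1],
  [0, 0, 0, 0, 0, 0, 1],
  [0, 0, 0, 0, 0, 0, 1],
  [0, 0, 0, 0, 0, 0, 1],
], grip_force=70)

```text
time_s: 4.9
tool_pos: [0.4415, -0.3074, 0.1971]
tcp_rot: [2.362, 2.056, 0.003]
force: [-0.3, 0.3, -1.0]
grip_width: 0.106
```

Run:
```python
from h import *
s=cap('side','s2.png'); t=cap('top','t2.png')
p=arm.observe()['tool_pos']; 
out=[]
for n,im in(('side',s),('top',t)):
    u,v=w2px(n,p).astype(int); print(n,u,v); x=max(u-50,0);y=max(v-50,0)
    out.append(cv2.resize(im[y:y+100,x:x+100],(400,400),interpolation=cv2.INTER_CUBIC))
    for d in spot_in(n,'holder_grip'): print(d['confidence'],w(n,d['position']))
o=np.clip(np.hstack(out).astype(float)*2,0,255).astype(np.uint8); cv2.imwrite('pics/lift.png',o[:,:,::-1])
plan([.5775,.1325,.2],87.05,20,1)
```

```text
side 264 275
0.76 [ 0.43725752 -0.33120413  0.21768039]
0.74 [ 0.36587428 -0.15455635  0.06770172]
0.69 [ 0.28652706 -0.38782623  0.07991608]
top 365 226
0.76 [ 0.29358367 -0.37776821  0.09901159]
0.43 [ 0.40733096 -0.15759983  0.09993409]
at [ 0.441  -0.307   0.1961] turn deg [ 0.41  0.23 -4.99] dp [0.1365 0.4395 0.0039] F [ 0.2  1.4 -1. ] q [-0.76  0.25 -0.13  1.19  0.    0.95] grip 0.106 t 5.1
[[0.0,0.0,-0.04,0.76,0.12,-0.01,1.0],[0.0,0.0,-0.04,0.76,0.13,-0.01,1.0],[0.0,0.0,-0.04,0.76,0.13,-0.01,1.0],[0.0,0.0,-0.04,0.76,0.13,-0.01,1.0],[0.0,0.0,-0.04,0.75,0.14,-0.01,1.0],[0.0,0.0,-0.04,0.75,0.14,-0.01,1.0],[0.0,0.0,-0.04,0.75,0.14,-0.01,1.0],[0.0,0.0,-0.04,0.75,0.15,-0.01,1.0],[0.0,0.0,-0.04,0.75,0.15,-0.01,1.0],[0.0,0.0,-0.04,0.75,0.15,-0.01,1.0],[0.0,0.0,-0.04,0.75,0.16,-0.01,1.0],[0.0,0.0,-0.04,0.75,0.16,-0.01,1.0],[0.0,0.0,-0.04,0.75,0.16,-0.01,1.0],[0.0,0.0,-0.04,0.75,0.17,-0.01,1.0],[0.0,0.0,-0.04,0.75,0.17,-0.01,1.0],[0.0,0.0,-0.04,0.75,0.17,-0.01,1.0],[0.0,0.0,-0.04,0.75,0.18,-0.01,1.0],[0.0,0.0,-0.04,0.75,0.18,-0.01,1.0],[0.0,0.0,-0.04,0.74,0.18,-0.01,1.0],[0.0,0.0,-0.04,0.74,0.19,-0.01,1.0]]
```

View pics/lift.png

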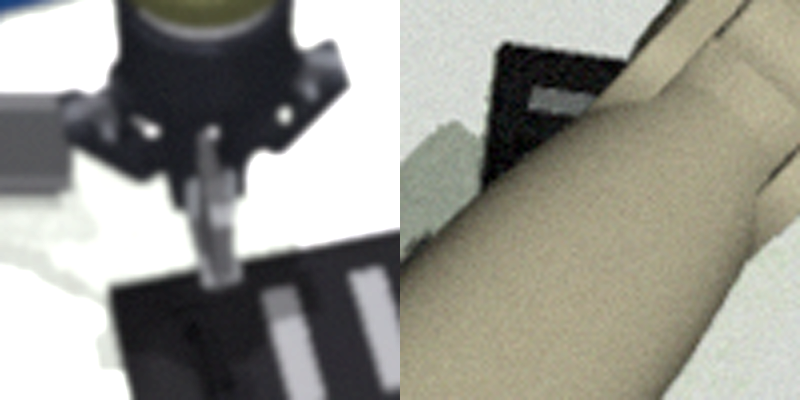

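send_rows([
  [0, 0, -1, 0, 0, 0, 1],
  [0, 0, -1, 0, 0, 0, 1],
  [0, 0, -1, 0, 0, 0, 1],
  [0, 0, -1, 0, 0, 0, 1],
  [0, 0, -1, 0, 0, 0, 1],
  [0, 0, -1, 0, 0, 0, 1],
  [0, 0, -1, 0, 0, 0, 1],
  [0, 0, -1, 0, 0, 0, 1],
  [0, 0, -1, 0, 0, 0, 1],
  [0, 0, -1, 0, 0, 0, 1],
  [0, 0, 0, 0, 0, 0, 1],
])

```text
time_s: 6.2
tool_pos: [0.4372, -0.3035, 0.1865]
tcp_rot: [-0.955, -2.984, -0.009]
force: [0.5, 1.1, -1.2]
grip_width: 0.103
```

Run:
```python
from h import *
s=cap('side','s3.png')
p=arm.observe()['tool_pos']; u,v=w2px('side',p).astype(int)
o=np.clip(cv2.resize(s[v-40:v+60,u-60:u+60],(600,500),interpolation=cv2.INTER_CUBIC).astype(float)*1.5,0,255).astype(np.uint8); cv2.imwrite('pics/face.png',o[:,:,::-1])
plan([.5775,.1325,.2],87.05,1,1)
```

```text
at [ 0.4372 -0.3034  0.1864] turn deg [-0.14 -0.6  57.32] dp [0.1403 0.4359 0.0136] F [ 0.4  0.1 -0.2] q [-0.76  0.26 -0.14  1.18  0.   -0.14] grip 0.107 t 6.25
[[-0.02,-0.1,9.55,4.67,14.54,-0.37,1.0]]
```

View pics/face.png

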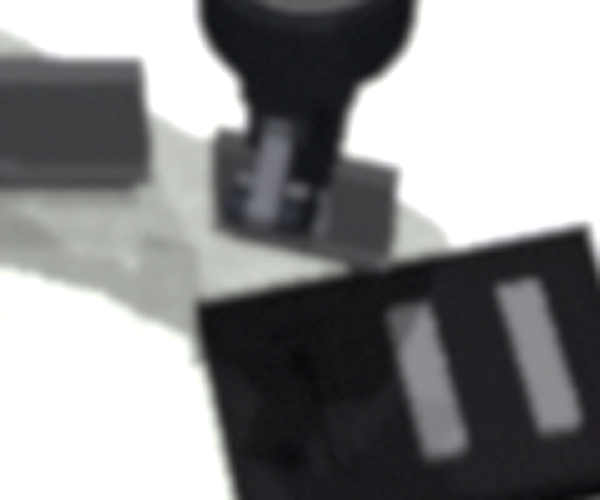

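```bash
python3 -c "
from h import *
plan([.5775,.1325,.21],28,20,1)"
```

```text
at [ 0.4372 -0.3034  0.1864] turn deg [ -0.48  -0.51 116.37] dp [0.1403 0.4359 0.0236] F [ 0.4  0.1 -0.2] q [-0.76  0.26 -0.14  1.18  0.   -0.14] grip 0.107 t 6.25
[[0,0,0.97,0.23,0.73,-0.04,1.0],[0,0,0.97,0.31,0.7,-0.03,1.0],[0,0,0.97,0.38,0.66,-0.03,1.0],[0,0,0.97,0.44,0.62,-0.03,1.0],[0,0,0.97,0.5,0.58,-0.03,1.0],[0,0,0.97,0.56,0.52,-0.03,1.0],[0,0,0.97,0.61,0.46,-0.03,1.0],[0,0,0.97,0.65,0.4,-0.03,1.0],[0,0,0.97,0.69,0.33,-0.03,1.0],[0,0,0.97,0.72,0.26,-0.04,1.0],[0,0,0.97,0.74,0.18,-0.04,1.0],[0,0,0.97,0.76,0.11,-0.04,1.0],[0,0,0.97,0.76,0.03,-0.04,1.0],[0,0,0.97,0.76,-0.05,-0.04,1.0],[0,0,0.97,0.75,-0.12,-0.04,1.0],[0,0,0.97,0.74,-0.2,-0.04,1.0],[0,0,0.97,0.71,-0.27,-0.04,1.0],[0,0,0.97,0.68,-0.34,-0.04,1.0],[0,0,0.97,0.64,-0.41,-0.04,1.0],[0,0,0.97,0.6,-0.47,-0.04,1.0]]
```

send_rows([
  [0, 0, 0.97, 0.23, 0.73, -0.1, 1],
  [0, 0, 0.97, 0.31, 0.7, -0.1, 1],
  [0, 0, 0.97, 0.38, 0.66, -0.1, 1],
  [0, 0, 0.97, 0.44, 0.62, -0.1, 1],
  [0, 0, 0.97, 0.5, 0.58, -0.1, 1],
  [0, 0, 0.97, 0.56, 0.52, -0.1, 1],
  [0, 0, 0.97, 0.61, 0.46, -0.1, 1],
  [0, 0, 0.97, 0.65, 0.4, -0.1, 1],
  [0, 0, 0.97, 0.69, 0.33, -0.1, 1],
  [0, 0, 0.97, 0.72, 0.26, -0.1, 1],
  [0, 0, 0.97, 0.74, 0.18, -0.1, 1],
  [0, 0, 0.97, 0.76, 0.11, -0.1, 1],
  [0, 0, 0.97, 0.76, 0.03, -0.1, 1],
  [0, 0, 0.97, 0.76, -0.05, -0.1, 1],
  [0, 0, 0.97, 0.75, -0.12, -0.1, 1],
  [0, 0, 0.97, 0.74, -0.2, -0.1, 1],
  [0, 0, 0.97, 0.71, -0.27, -0.1, 1],
  [0, 0, 0.97, 0.68, -0.34, -0.1, 1],
  [0, 0, 0.97, 0.64, -0.41, -0.1, 1],
  [0, 0, 0.97, 0.6, -0.47, -0.1, 1],
])

```text
time_s: 8.25
tool_pos: [0.6096, 0.1361, 0.243]
tcp_rot: [-3.082, -0.53, 0.026]
force: [0.2, -0.2, -0.5]
grip_width: 0.105
```

Run:
```python
from h import *
s=cap('side','s4.png')
p=arm.observe()['tool_pos']; u,v=w2px('side',p).astype(int); print(u,v)
x=max(u-60,0);y=max(v-60,0)
o=np.clip(cv2.resize(s[y:y+120,x:x+140],(700,600),interpolation=cv2.INTER_CUBIC).astype(float)*1.5,0,255).astype(np.uint8); cv2.imwrite('pics/face2.png',o[:,:,::-1])
plan([.5775,.1325,.2],87.05,11,1)
```

```text
264 90
at [0.6111 0.1392 0.2431] turn deg [-1.300e+00 -4.000e-02 -6.763e+01] dp [-0.0336 -0.0067 -0.0431] F [2.1 0.8 1.2] q [0.09 0.43 0.24 1.4  0.01 2.89] grip 0.108 t 8.3
[[-0.02,0,-1.02,-0.1,-0.01,0.13,1.0],[-0.02,0,-1.02,-0.1,-0.02,0.13,1.0],[-0.02,0,-1.02,-0.1,-0.03,0.13,1.0],[-0.02,0,-1.02,-0.09,-0.04,0.13,1.0],[-0.02,0,-1.02,-0.09,-0.05,0.13,1.0],[-0.02,0,-1.02,-0.08,-0.06,0.13,1.0],[-0.02,0,-1.02,-0.07,-0.07,0.13,1.0],[-0.02,0,-1.02,-0.06,-0.08,0.13,1.0],[-0.02,0,-1.02,-0.06,-0.09,0.13,1.0],[-0.02,0,-1.02,-0.05,-0.09,0.13,1.0],[-0.02,0,-1.02,-0.04,-0.1,0.13,1.0]]
```

View pics/face2.png

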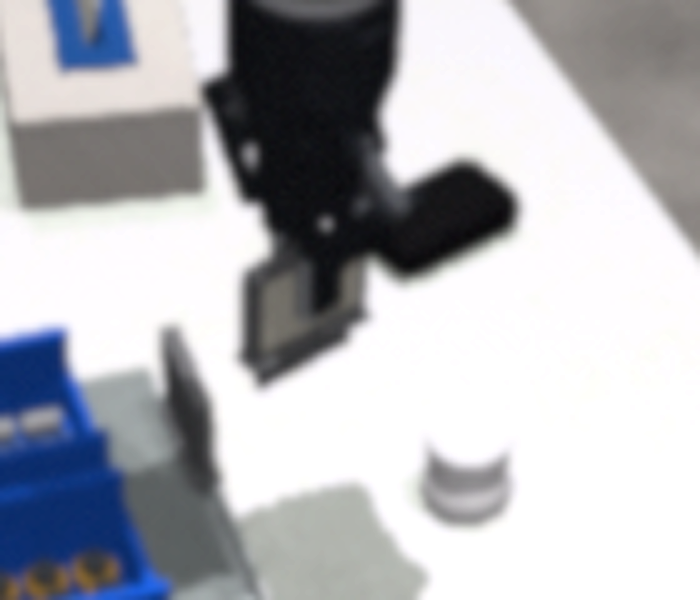

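send_rows([
  [-0.02, 0, -1, -0.1, -0.01, 0.05, 1],
  [-0.02, 0, -1, -0.1, -0.02, 0.05, 1],
  [-0.02, 0, -1, -0.1, -0.03, 0.05, 1],
  [-0.02, 0, -1, -0.09, -0.04, 0.05, 1],
  [-0.02, 0, -1, -0.09, -0.05, 0.05, 1],
  [-0.02, 0, -1, -0.08, -0.06, 0.05, 1],
  [-0.02, 0, -1, -0.07, -0.07, 0.05, 1],
  [-0.02, 0, -1, -0.06, -0.08, 0.05, 1],
  [-0.02, 0, -1, -0.06, -0.09, 0.05, 1],
  [-0.02, 0, -1, -0.05, -0.09, 0.05, 1],
  [-0.02, 0, -1, -0.04, -0.1, 0.05, 1],
  [0, 0, 0, 0, 0, 0, 1],
])

```text
time_s: 9.5
tool_pos: [0.5751, 0.1326, 0.2197]
tcp_rot: [-2.277, -2.157, 0.011]
force: [0.0, -0.2, -0.5]
grip_width: 0.11
```

Run:
```python
from h import *
plan([.5775,.1325,.15],87.05,3,1)
```

```text
at [0.5751 0.1326 0.2197] turn deg [-0.5   0.1  -0.16] dp [ 0.0024 -0.0001 -0.0697] F [ 0.  -0.2 -0.5] q [ 0.09  0.35  0.08  1.3  -0.    1.72] grip 0.11 t 9.5
[[-0.03,0.01,-0.01,0.0,0.03,0.77,1.0],[-0.03,0.01,-0.01,0.0,0.03,0.77,1.0],[-0.03,0.01,-0.01,0.0,0.03,0.77,1.0]]
```

send_rows([
  [-0.03, 0, 0, 0, 0.02, 0.7, 1],
  [-0.03, 0, 0, 0, 0.02, 0.7, 1],
  [-0.03, 0, 0, 0, 0.02, 0.7, 1],
  [0, 0, 0, 0, 0.02, 0.4, 1],
  [0, 0, 0, 0, 0, 0, 1],
])

```text
time_s: 10.0
tool_pos: [0.5784, 0.1321, 0.1427]
tcp_rot: [2.299, 2.137, 0.001]
force: [0.1, 0.3, -1.1]
grip_width: 0.105
```

Run:
```python
from h import *
s=cap('side','s5.png');t=cap('top','t5.png')
o=[cv2.resize(s[90:210,200:300],(500,600),interpolation=cv2.INTER_CUBIC),cv2.resize(t[165:265,130:280],(300,600) if 0 else (300,200),interpolation=cv2.INTER_CUBIC)]
o[1]=np.vstack([o[1],np.zeros((400,300,3),np.uint8)])
o=np.clip(np.hstack(o).astype(float)*1.6,0,255).astype(np.uint8); cv2.imwrite('pics/al.png',o[:,:,::-1])
plan([.5775,.1325,.09],87.05,3,1)
```

```text
at [0.5794 0.1322 0.1445] turn deg [ 0.31  0.06 -1.16] dp [-0.0019  0.0003 -0.0545] F [ 1.2 -0.5 -0.6] q [ 0.09  0.38 -0.07  1.11 -0.    1.73] grip 0.105 t 10.1
[[0.02,0.0,-0.06,0.0,-0.02,0.61,1.0],[0.02,0.0,-0.06,0.0,-0.02,0.61,1.0],[0.02,0.0,-0.06,0.0,-0.02,0.61,1.0]]
```

View pics/al.png

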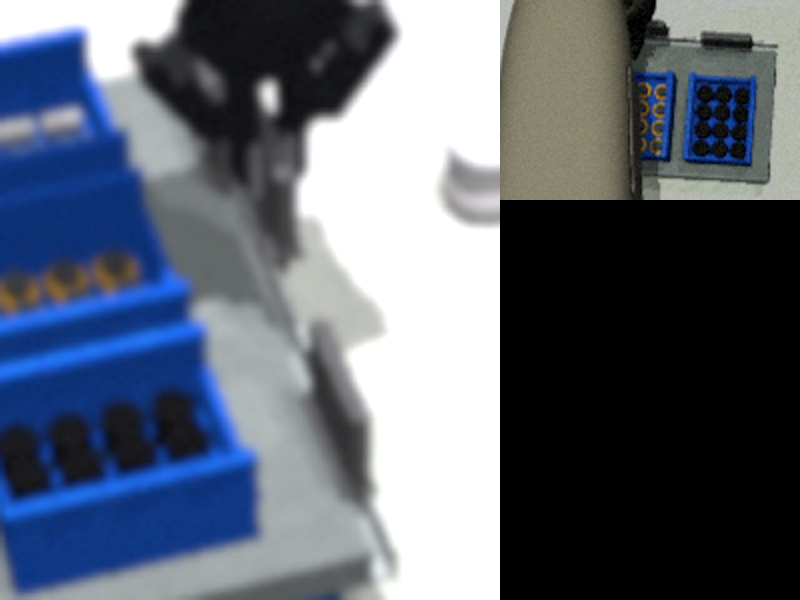

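Run:
```python
from h import *
s=cv2.imread('pics/s5.png'); k=6; x0,y0,W,H=236,110,66,100
im=np.clip(cv2.resize(s[y0:y0+H,x0:x0+W],None,fx=k,fy=k,interpolation=cv2.INTER_CUBIC).astype(float)*1.6,0,255).astype(np.uint8)
ov=im.copy()
def line(P,Q,c):
    a,b=[tuple(int(v) for v in ((w2px('side',X)-[x0,y0])*k+k/2)) for X in(P,Q)]; cv2.line(ov,a,b,c,1)
f=np.radians(-2.95); ux=np.array([np.cos(f),np.sin(f),0]); uy=np.array([-np.sin(f),np.cos(f),0]); Z=np.array([0,0,1.])
def box(c,hx,hy,z0,z1,col):
    c=np.array(c)
    for z in(z0,z1):
        C=[c+ux*a*hx+uy*b*hy+Z*(z-c[2]) for a,b in((1,1),(1,-1),(-1,-1),(-1,1))]
        for i in range(4): line(C[i],C[(i+1)%4],col)
        if z==z0: B=C
    for i in range(4): line(B[i],C[i],col)
ch=np.array([.5775,.1325,.07])
box(ch-uy*.115,.005,.035,.075,.126,(0,0,255)); box(ch-uy*.115,.009,.035,.07,.075,(0,255,255))
line(ch+ux*.0075+uy*.1-uy*.27,ch+ux*.0075+uy*.1,(0,255,0))
p=np.array([.579,.1322,.1436]); 
box(p,.005,.035,p[2]-.016,p[2]+.035,(255,0,0)); box(p,.009,.035,p[2]-.021,p[2]-.016,(255,0,255)); box(p,.0025,.028,p[2]-.037,p[2]-.021,(255,255,0))
cv2.imwrite('pics/ov.png',np.hstack([im,ov]))
```

```text
(no output)
```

View pics/ov.png

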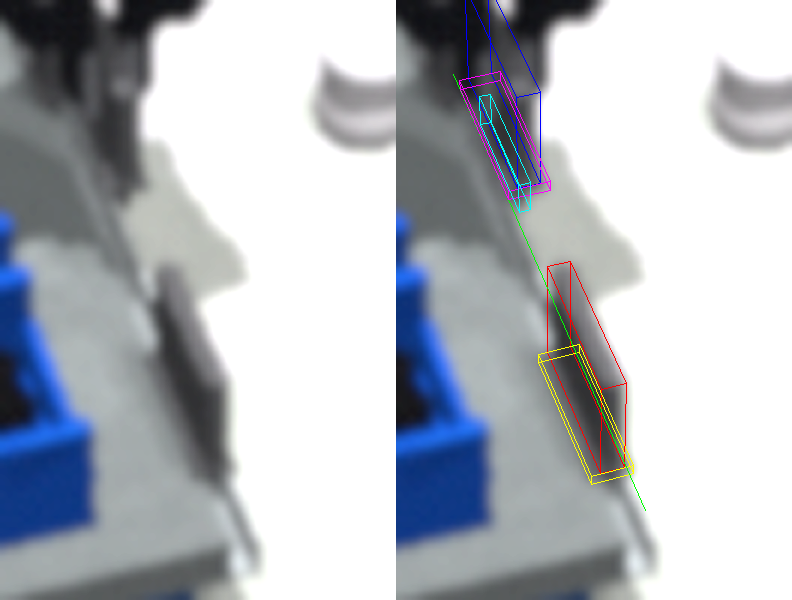

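send_rows([
  [0.03, 0, -0.15, 0, 0, 0.4, 1],
  [0, 0, 0, 0, 0, 0.4, 1],
  [0, 0, 0, 0, 0, 0.2, 1],
  [0, 0, 0, 0, 0, 0, 1],
])

```text
time_s: 10.5
tool_pos: [0.5817, 0.1324, 0.1148]
tcp_rot: [2.279, 2.155, 0.007]
force: [-0.1, 0.5, -0.0]
grip_width: 0.106
```

Run:
```python
from h import *
plan([.579,.1325,.1],87.05,1,1)
```

```text
at [0.5817 0.1324 0.1148] turn deg [ 0.39  0.02 -0.27] dp [-0.0027  0.0001 -0.0148] F [-0.1  0.5 -0. ] q [ 0.09  0.41 -0.11  1.05 -0.    1.72] grip 0.106 t 10.5
[[0.06,0.0,-0.04,0,-0.09,0.49,1.0]]
```

send_rows([
  [0.06, 0, -0.04, 0, -0.09, 0.1, 1],
  [0, 0, 0, 0, 0, 0.15, 1],
  [0, 0, 0, 0, 0, 0.15, 1],
  [0, 0, 0, 0, 0, 0, 1],
])

```text
time_s: 10.9
tool_pos: [0.5789, 0.1326, 0.1021]
tcp_rot: [2.278, 2.163, 0.0]
force: [-0.0, 0.3, -0.6]
grip_width: 0.107
```

Run:
```python
from h import *
plan([.579,.1325,.098],87.05,1,1)
```

```text
at [0.5789 0.1326 0.1021] turn deg [ 0.02  0.01 -0.01] dp [ 0.0001 -0.0001 -0.0041] F [-0.   0.3 -0.6] q [ 0.09  0.42 -0.13  1.03 -0.    1.71] grip 0.107 t 10.9
[[0.0,0.0,0,0,0.0,0.14,1.0]]
```

send_rows([
  [0, 0, 0, 0, 0, 0.15, 1],
  [0, 0, 0, 0, 0, 0.1, 1],
  [0, 0, 0, 0, 0, 0, 1],
])

```text
time_s: 11.2
tool_pos: [0.5791, 0.1326, 0.0942]
tcp_rot: [2.278, 2.163, 0.001]
force: [0.4, -0.3, -0.3]
grip_width: 0.105
```

Run:
```python
from h import *
plan([.579,.1325,.091],87.05,1,1)
```

```text
at [0.5791 0.1326 0.0942] turn deg [ 0.05  0.01 -0.01] dp [-0.0001 -0.0001 -0.0032] F [ 0.4 -0.3 -0.3] q [ 0.09  0.42 -0.14  1.01 -0.    1.71] grip 0.105 t 11.2
[[0.01,0.0,0,0,0,0.11,1.0]]
```

send_rows([
  [0, 0, 0, 0, 0, 0.07, 1],
  [0, 0, 0, 0, 0, 0, 1],
])

```text
time_s: 11.4
tool_pos: [0.5791, 0.1326, 0.0919]
tcp_rot: [2.278, 2.163, 0.001]
force: [-1.2, -0.4, -0.7]
grip_width: 0.106
```

send_rows([
  [0, 0, 0, 0, 0, 0.05, 1],
  [0, 0, 0, 0, 0, 0, 1],
])

```text
time_s: 11.6
tool_pos: [0.5796, 0.1327, 0.091]
tcp_rot: [2.277, 2.162, 0.003]
force: [-0.6, 0.1, -1.3]
grip_width: 0.107
```

send_rows([
  [0, 0, 0, 0, 0, 0.05, 1],
  [0, 0, 0, 0, 0, 0.05, 1],
])

```text
time_s: 11.8
tool_pos: [0.5799, 0.1328, 0.0908]
tcp_rot: [2.276, 2.162, 0.005]
force: [-4.3, -0.3, 11.5]
grip_width: 0.108
```

send_rows([
  [0, 0, 0, 0, 0, 0.05, 1],
  [0, 0, 0, 0, 0, 0.05, 1],
])

```text
time_s: 12.0
tool_pos: [0.5799, 0.1328, 0.0908]
tcp_rot: [2.275, 2.161, 0.006]
force: [-3.7, -0.4, 9.1]
grip_width: 0.106
```

Run:
```python
from h import *
s=cap('side','s6.png')
im=np.clip(cv2.resize(s[100:210,190:300],(600,600),interpolation=cv2.INTER_CUBIC).astype(float)*1.6,0,255).astype(np.uint8)
cv2.imwrite('pics/fin.png',im[:,:,::-1])
for _ in range(10): eyes.capture('top')
o=arm.observe(); print(o['time_s'],o['tool_pos'],o['force'],o['tcp_rot'],o['grip_width'])
```

```text
12.55 [0.57983535 0.13282731 0.09078805] [-3.99477887 -0.03148503  8.84224918] [2.27469671 2.16050087 0.00622477] 0.10419841465699414
```

View pics/fin.png

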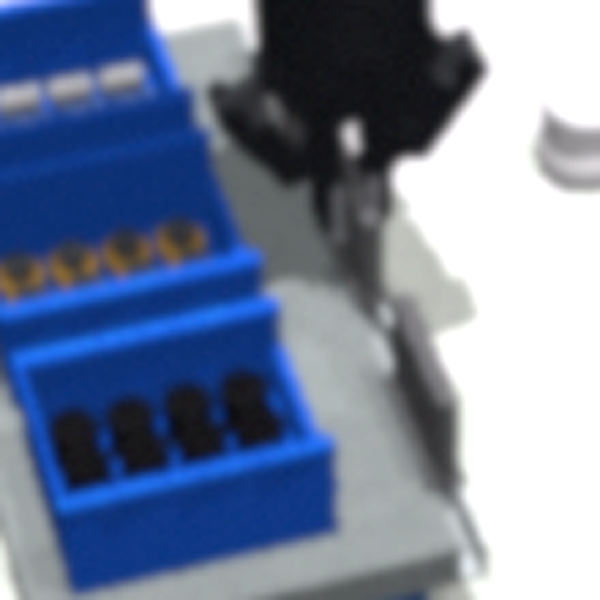

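The holder stands in line with the installed one at (430, 390) in the crop, down on the lip at about (370, 300). The push holds steady at about 9 N.

```bash
python3 -c "
from rig import arm
print(arm.hand_in())
o=arm.observe(); print(o['time_s'],o['tool_pos'],o['force'])"
```

```text
the job is handed in; nothing more can be done
None
the job is handed in; nothing more can be done
```

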